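# Lock the charged battery pack into the tracked rover

## Robot

A 6-joint arm with a two-finger parallel gripper is mounted at the origin on the work surface. World frame = base frame: x ahead of the robot, y to its left, z up, the work surface at z = 0. Lengths are in m, angles in rad, forces in N, time in s.
With the tool pointing down it reaches from about 0.35 to 0.975 m from the base axis. Payload 4.9 kg.
Tool frame: the origin (TCP) lies on the mounting face of the last link; the fingertips stand 173 mm ahead of it and the grasp point (between the pads) lies ctrl.pinch_z ahead of it (ctrl.pinch_z is the distance from the TCP to the grasp point, in m); z points along the fingers, y is the line along which they close (so a half turn about z gives the same grasp; the last joint's range is limited). The gripper opens to 85 mm and grips with 20 to 120 N. Pads are 22 mm wide; open, the fingers measure 114 mm over their backs; the gripper's body (76 mm by 85 mm) begins 54 mm behind the grasp point. The pads swing forward as they close: fully open they stand 13 mm farther back than shut.
Start: joints at [1.109, 0.053, 1.613, -0, 1.476, -0.119], TCP at [0.21, 0.589, 0.405] pointing down, gripper open.
Joint ranges: [-3.01, 3.01], [-1.01, 2.22], [0.06, 2.58], [-1.02, 4.17], [0.09, 2.62], [-3.14, 3.14]. Speed limits (rad/s): [2.57, 2.57, 3.14, 3.14, 3.14, 3.14].

## Interface

Orientations are given as a rotation vector (axis times angle).
In Python, from station import telemetry, eyes, ctrl gives the robot as it stands.
- The arm moves only by the tool apply_moves, never from a script. Its argument "plan" is a list of rows, each a list of 5 numbers: the finger opening in m, from 0 to 0.0854, then the shift along the tool's x, y, z in m, then the turn about the tool's z in rad. In form: [[jaw, x, y, z, roll], ...]. A call has 1 to 12 rows; each row is the pose to reach, as a shift and turn from the pose commanded when the call began, along the tool's axes at that moment; what a row does not reach only later rows make up. A row lasts 1/12 s, in which the tool goes at most 41.7 mm and 7.16 degrees, less where a joint would pass 70% of its speed; a pose out of reach is approached as far as the arm can. A call with a gripper value outside its range is refused whole. The fingers move at their own pace and stop on an object; "newtons" is the grip in N (left out, the last holds). Time passes only in rows, so rows that repeat a pose let the fingers close. It gives the time, the measured TCP pose, the force, the opening and the grip force at its end, in the units of the state.
- telemetry.get_obs(): the state, without advancing time (a new reading comes with each control period).
- eyes.get_image(name): name is "side" or "top" or "wrist"; returns a dict with "img" (400x640x3 uint8, blue, green, red), "range_z" (400x640 float32, m along the optical axis (not along the pixel's ray), 0 where there is no reading), "K" (3x3 intrinsics, pixels), "dist_coeffs" ([k1, k2, p1, p2, k3] as OpenCV has them; the pictures are not rectified), "pose" (4x4, takes a point from camera to world coordinates); the wrist camera has in their place "hand_eye" (4x4, takes a point from camera to tool coordinates, whose origin is the TCP and whose axes are the flange's). Camera axes: x right, y down, z forward; pixel columns grow to the right and rows downward; lengths in m; the calibration is good to about 2 mm. A picture is of the moment at which its call begins: read the wrist's pose just before it.
- ctrl.finish_job(): hands the job in; it is judged then, once.
Trained networks look in a picture, given as the dict that the camera call returned (one of the last four; its "shot" number tells which), for a name from the list of things; names that differ only in an ending like _2 or _b are one class to them, and where a whole thing is asked for, a point or a joint stands for the part that bears it (a point fixed in the world has none). Each returns a list of dicts, best first, with "confidence" (0 to 1); they miss things now and then, are a little off and sometimes report something else, mostly with a low value. They report only what shows in the picture. A call takes as long as a camera call. They do not tell look-alikes from the thing itself.
- eyes.search_frame(thing, picture): "box" ([left, top, right, bottom] in pixels, round what is visible of it).
- eyes.outline_of(thing, picture): "region" (400x640 bool, what is visible of it) and "box" ([left, top, right, bottom] in pixels, round what is visible of it).
- eyes.tip_of(thing, picture): "point" ([column, row] in pixels: a listed point, or the origin of a listed thing).
The state is a dict: "t": time; "q": joint angles; "dq": joint speeds; "effort": joint torques, N m; "tool_pos": TCP position; "tool_rot": TCP orientation; "contact_force": force on the tool from outside, world axes, zero at the start; "wrist_torque": the same for the moment, N m; "opening": finger opening in m; "grip_force": force on a finger pad.
Only numpy, scipy, OpenCV 4.12 (cv2) and the standard library are available. Lean on these libraries where they do the work, as an engineer would, in place of code of your own. Each camera call takes 0.05 s, during which the arm holds its last target. There are 200 camera calls.

## Task

Take the battery pack with the winged cap out of the charger and fit it to the tracked rover: lower it into the round battery well, feel for the bayonet slots with a light touch, push it down against the spring and turn it clockwise to the stop, so that it stays locked in when you let go. Do not force it, and leave the other things on the bench where they are.

Things in the scene. Friction and masses are not known exactly. Their poses are not given: they have to be found in the camera images.
- rover: Black tracked rover, 260 mm long, 190 mm wide, fixed to the bench; flat deck 112 mm above the bench with a round battery well in it. Origin on the bench under the middle of the chassis; x points to its rear (the front, with a small upright two-eyed sonar board, is -x), z up.
- well (a point): Centre of the top of the well's aluminium bayonet ring, 125 mm above the bench, axes as the rover's. Bore 49 mm, outside 69 mm. Two opposite slots, 9.2 mm wide, 61 mm across, go down through its rim. Seen from above they lie 9 to 72 deg anticlockwise of the rover's x axis, wherever the screwed-in ring came tight: not measured, but seen, or felt: turned on the rim under 3 to 5 N, the lugs drop in.
- groove (a point): Point on the well's axis 8 mm below the ring top. From each slot a groove runs clockwise under the 8 mm thick rim to a fixed stop 50 deg on; at the stop the rim is 5.5 mm thick: a notch into which the spring lifts the lug. Turning takes under 0.2 N m; a rise of 0.2 to 0.4 N m is the stop. Over 60 N in all between pack and rover (1.2 N m at the stop, or lugs pressed hard on the rim) is forcing.
- spring (a point): Rest place of the sprung plate in the well, 64.5 mm below the ring top; 0.9 N per mm. Height of the pack's flange above the ring top: 13.5 mm with lugs resting on the rim; under 10.5 mm with lugs in the slots, where the spring begins; 0 pushed right in (9.5 N of spring, less the pack's weight); 1.5 mm under the thick rim; 4 mm locked in the notches.
- battery: The pack to fit, 0.32 kg: black cylinder 46 mm across, 75 mm long, foot chamfered 5 mm; on it a round flange 63 mm across, 8 mm thick; on that an upright wing to hold it by, 48 x 14 x 31 mm, top 114 mm above the pack's underside. Origin at the centre of the underside, x along the wing, z up; half a turn makes no difference. It stands 36 mm deep in a charger bay with 2 mm play: lift straight up.
- lugs (a point): Point on the pack's axis, 63.5 mm above its underside, midway between its two opposite bayonet lugs, which lie in line with the wing (x axis): 8.2 mm wide, 4 mm tall, 57 mm across their tips.
- flange (a point): Centre of the underside of the pack's flange, 75 mm above the pack's underside.
- wing (a point): Point to grip on the wing, 106 mm above the pack's underside and 23 mm above the top of the flange; the fingers close along the pack's y axis.
- charger: Grey twin charger, 110 x 200 x 48 mm, fixed; two round bays 94 mm apart along its y axis, floors 12 mm above the bench. Origin at the centre of its underside. Either bay may hold the winged pack.
- spare_pack: Another pack in the charger's other bay, 46 mm across, 67 mm tall, with a round cap and no wing or lugs; leave it. Origin at the centre of its underside.
- screwdriver: Red-handled screwdriver lying on the bench, 200 mm long along its x axis (tip to +x), 26 mm thick; origin on the bench at mid length. Leave it.
- wheel: Small rubber-tyred wheel lying flat near the charger, 66 mm across, 27 mm tall; origin at the centre of its underside. Leave it.
- servo: Blue servo motor, 54 x 20 x 44 mm, standing on the bench; origin at the centre of its underside. Leave it.
- multimeter: Yellow multimeter lying on the bench, 130 x 70 x 38 mm; origin at the centre of its underside. Leave it.
- tape_roll: Roll of tape lying flat, 84 mm across, 24 mm tall; origin at the centre of its underside. Leave it.
- sonar: Loose two-eyed sonar board lying face up near the charger, 45 x 20 x 16 mm; origin at the centre of its underside. Leave it.
There are look-alikes about, which are no part of the job. What is shaped like the battery but blue or red is not meant.

How it is judged:
By the outcome, as a careful person would: the job done as asked, in the order asked, and still so for the second after the job is handed in, with the robot touching nothing.
It also fails if it takes over 72 s, if anything falls off the work surface, if the arm or the gripper's body presses on something with over 40 N, if the wrist force passes 120 N, or if a joint passes its speed limit or range.

## Working session

There is one attempt and no reset: what is moved stays moved. The work goes in short steps, Python scripts to look and compute and a tool call to move; the robot and the scene stay as the last step left them, time stands still between calls to the robot, and variables do not carry over. Pictures are saved under pics/ and viewed, at most 10 in all, crops included, and the job is handed in when it is done.

Besides the shell and the picture viewer there is one more tool, called after "Call:" by a JSON object that holds its "fn" and its "kwargs". apply_moves: Moves the arm, as the interface text tells. Its arguments: {"type":"object","properties":{"plan":{"type":"array","items":{"type":"array","items":{"type":"number"}}},"newtons":{"type":"number"}},"required":["plan"]}

```bash
mkdir -p pics; ls
cat > h.py <<'E'
import numpy as np, cv2
from scipy.spatial.transform import Rotation as R
from station import telemetry, eyes, ctrl
def shot(n):
    o=telemetry.get_obs(); p=eyes.get_image(n)
    if n=="wrist":
        T=np.eye(4); T[:3,:3]=R.from_rotvec(o["tool_rot"]).as_matrix(); T[:3,3]=o["tool_pos"]
        p["T"]=T@np.array(p["hand_eye"])
    else: p["T"]=np.array(p["pose"])
    return p
def ray(p,uv):
    xy=cv2.undistortPoints(np.array([[uv]],float),np.array(p["K"]),np.array(p["dist_coeffs"]))[0,0]
    return np.array([*xy,1.])
def at_z(p,uv,z):
    d=p["T"][:3,:3]@ray(p,uv); o=p["T"][:3,3]; return o+d*(z-o[2])/d[2]
def by_range(p,uv):
    u,v=map(int,uv); w=p["range_z"][max(v-1,0):v+2,max(u-1,0):u+2]; w=w[w>0]
    return None if w.size==0 else p["T"][:3,:3]@(ray(p,uv)*np.median(w))+p["T"][:3,3]
def proj(p,X):
    Ti=np.linalg.inv(p["T"]); 
    return cv2.projectPoints(np.atleast_2d(X).astype(float),cv2.Rodrigues(Ti[:3,:3])[0],Ti[:3,3],np.array(p["K"]),np.array(p["dist_coeffs"]))[0][:,0]
E
cat > a.py <<'E'
from h import *
np.set_printoptions(precision=4,suppress=True)
print(telemetry.get_obs(),ctrl.pinch_z)
for n in ("top","side"):
    p=shot(n); cv2.imwrite(f"pics/{n}0.png",p["img"]); print(n,p["T"])
    for t in ("battery","charger","rover","spare_pack"):
        for r in eyes.search_frame(t,p)[:4]: print(t,np.round(r["box"]),round(r["confidence"],2))
    for t in ("well","wing","lugs","flange"):
        for r in eyes.tip_of(t,p)[:4]: print(t,np.round(r["point"],1),round(r["confidence"],2),by_range(p,r["point"]))
E
python3 a.py
```

```text
pics
{'t': 0.0, 'q': array([ 1.109 ,  0.0533,  1.6143,  0.    ,  1.476 , -0.119 ]), 'dq': array([ 0.0001, -0.0009,  0.0006, -0.0007,  0.0008, -0.0012]), 'effort': array([  0.0006, -39.3697, -37.0172,  -0.0002,   0.0071,   0.    ]), 'tool_pos': array([0.21  , 0.5884, 0.4035]), 'tool_rot': array([-0.5357, -3.095 ,  0.0031]), 'contact_force': array([ 0.268 ,  0.8126, -0.3209]), 'wrist_torque': array([ 0.0147,  0.0649, -0.0131]), 'grip_force': 0.0, 'opening': 0.08535951528942967} 0.1547
top [[ 0.0278 -0.9964  0.0799  0.4984]
 [-0.9996 -0.0269  0.0115 -0.0486]
 [-0.0093 -0.0802 -0.9967  1.1514]
 [ 0.      0.      0.      1.    ]]
battery [408. 205. 432. 233.] 0.96
battery [448. 209. 475. 229.] 0.88
battery [367. 250. 386. 276.] 0.77
charger [359. 196. 435. 238.] 0.94
rover [170. 155. 262. 266.] 0.81
rover [407. 204. 431. 232.] 0.29
spare_pack [358. 193. 435. 240.] 0.63
spare_pack [374. 209. 392. 223.] 0.6
well [210.3 218.6] 0.66 [0.516  0.2725 0.0595]
wing [465.6 219.4] 0.68 [ 0.5309 -0.3955  0.1128]
wing [419.7 213.2] 0.66 [ 0.5432 -0.2742  0.1256]
wing [379.3 263.5] 0.58 [ 0.4145 -0.176
[... 622 characters left out ...]
22. 300.] 0.53
charger [227. 120. 331. 192.] 0.23
rover [288. 251. 323. 299.] 0.62
rover [227. 118. 333. 194.] 0.6
spare_pack [289. 241. 312. 262.] 0.69
well [268.2 130. ] 0.74 [0.5143 0.2874 0.117 ]
well [250.5 319.6] 0.45 [ 0.4334 -0.3087  0.022 ]
wing [312.3 319. ] 0.98 [ 0.5302 -0.4039  0.113 ]
wing [305.8 301.1] 0.65 [ 0.5331 -0.3053  0.0455]
wing [302.1 259.4] 0.63 [ 0.5323 -0.2827  0.1236]
wing [234.1 239.4] 0.61 [ 0.4157 -0.1864  0.1082]
lugs [235. 256.] 0.91 [ 0.4139 -0.2016  0.0804]
lugs [303.5 278.9] 0.76 [ 0.5316 -0.2974  0.092 ]
lugs [314.6 336.5] 0.76 [ 0.532  -0.4108  0.0815]
flange [235.8 249.4] 0.72 [ 0.4165 -0.1925  0.0887]
flange [301.7 271.1] 0.6 [ 0.5305 -0.2846  0.0985]
```

```bash
python3 -c "
import cv2
a=cv2.imread('pics/top0.png')[140:300,150:500];b=cv2.imread('pics/side0.png')[100:390,190:390]
cv2.imwrite('pics/top1.png',cv2.resize(a,(787,360),interpolation=2)); cv2.imwrite('pics/side1.png',cv2.resize(b,(400,580),interpolation=2))"
```

```text
(no output)
```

View pics/top1.png

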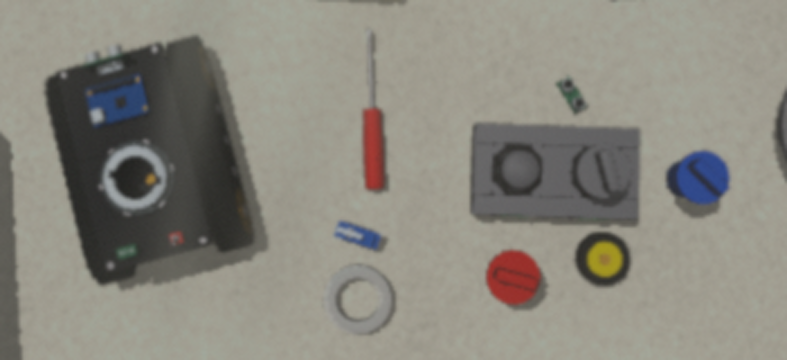

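View pics/side1.png

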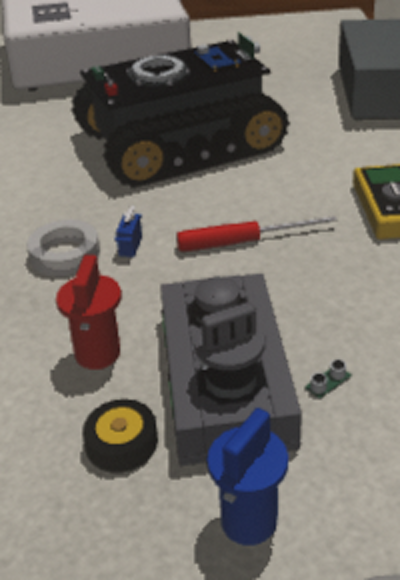

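Three candidates have the pack's shape: blue at top pixel (465,219) on the bench, red at (379,263) on the bench, and grey-black at (419,213) in the charger's right bay. The black one in the charger fits the description, and the crop confirms it. The well is at top pixel (210,219). I'll go over the well first to see the slots.

```bash
cat >> h.py <<'E'
np.set_printoptions(precision=4,suppress=True)
def shift(X,yaw=None):
    "tool-axis shift from measured pose to TCP X; yaw = world angle of tool y (mod pi)"
    o=telemetry.get_obs(); M=R.from_rotvec(o["tool_rot"]).as_matrix()
    s=M.T@(np.array(X)-o["tool_pos"]); r=0
    cur=np.arctan2(M[1,1],M[0,1])
    if yaw is not None: r=-((yaw-cur+np.pi/2)%np.pi-np.pi/2)
    print("shift",s,"roll",round(r,4),"cur tool-y yaw deg",np.degrees(cur),"q6",o["q"][5])
E
python3 - <<'E'
from h import *
p=shot("wrist"); print(np.array(p["hand_eye"]),p["K"]); print("tilt",p["T"][:3,2])
t=shot("top"); c=at_z(t,(210.3,219),.125); b=at_z(t,(419.7,213.2),.118); print(c,b)
# put the camera axis on the well from 0.30 above the ring
M=p["T"]; off=M[:3,3]-telemetry.get_obs()["tool_pos"]
for g in (c,b):
    k=(0.28)/-M[2,2]; X=g-M[:3,2]*k-off; print(X); shift(X)
E
```

```text
[[-0.0006 -0.958  -0.2868  0.0736]
 [ 1.     -0.0006  0.0001 -0.0002]
 [-0.0003 -0.2868  0.958   0.0318]
 [ 0.      0.      0.      1.    ]] [[289.1858   0.     320.6114]
 [  0.     289.1858 201.9134]
 [  0.       0.       1.    ]]
tilt [ 0.2702 -0.0963 -0.958 ]
[0.5139 0.2532 0.125 ] [ 0.5435 -0.2758  0.118 ]
[0.5043 0.2568 0.4368]
shift [-0.3887 -0.2136 -0.0321] roll 0 cur tool-y yaw deg 70.36087807514731 q6 -0.1190176384685271
[ 0.5339 -0.2723  0.4298]
shift [-0.5943 -0.702  -0.0251] roll 0 cur tool-y yaw deg 70.36087807514731 q6 -0.1190176384685271
```

Call:
{"fn": "apply_moves", "kwargs": {"plan": [[0.0854,-0.389,-0.214,0,0],[0.0854,-0.389,-0.214,0,0],[0.0854,-0.389,-0.214,0,0],[0.0854,-0.389,-0.214,0,0],[0.0854,-0.389,-0.214,0,0],[0.0854,-0.389,-0.214,0,0],[0.0854,-0.389,-0.214,0,0],[0.0854,-0.389,-0.214,0,0],[0.0854,-0.389,-0.214,0,0],[0.0854,-0.389,-0.214,0,0],[0.0854,-0.389,-0.214,0,0],[0.0854,-0.389,-0.214,0,0]]}}

```text
t: 2.0
tool_pos: [0.5072, 0.2527, 0.4048]
tool_rot: [0.545, 3.092, -0.002]
contact_force: [-0.8, -0.4, -0.5]
opening: 0.0855
grip_force: 0.0
```

Run:
```python
from h import *
p=shot("wrist"); print(telemetry.get_obs()["tool_pos"],telemetry.get_obs()["dq"])
for t in ("well","groove","rover"):
    for r in eyes.tip_of(t,p)[:3]: print(t,r["point"],round(r["confidence"],2),at_z(p,r["point"],.125 if t=="well" else .117))
# rectified top-down view of plane z=.125, 0.25 mm/px, +x up... image right = +x, up = +y
c=at_z(p,eyes.tip_of("well",p)[0]["point"],.125); np.save("c.npy",c)
n=600; g=(np.arange(n)-n/2)*0.00025
X=np.stack(np.broadcast_arrays(c[0]+g[None,:],c[1]-g[:,None],.125),-1).reshape(-1,3)
m=proj(p,X).reshape(n,n,2).astype(np.float32)
cv2.imwrite("pics/ring.png",cv2.remap(p["img"],m[...,0],m[...,1],cv2.INTER_CUBIC))
```

```text
[0.5059 0.2544 0.4047] [ 0.0554 -0.0132  0.0143  0.0192  0.0073  0.0142]
well [326.9, 205.1] 0.65 [0.5128 0.2563 0.125 ]
groove [331.4, 198.2] 0.67 [0.5104 0.2617 0.117 ]
rover [339.2, 191.2] 0.62 [0.5066 0.2706 0.117 ]
```

View pics/ring.png

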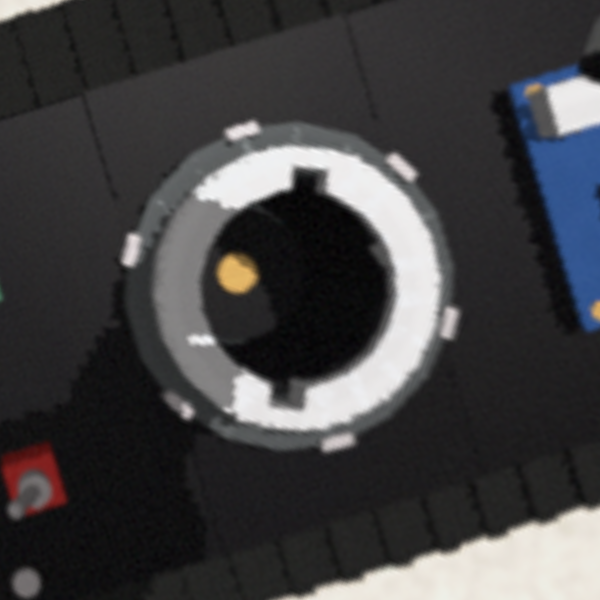

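The rectified view (right = +x, up = +y, 0.25 mm/px) shows the ring centred near (296,288). The slots are at (310,180) and (288,393), about 84° from world x. I'll refine this now the arm has settled.

```bash
cat > ring.py <<'E'
from h import *
def rect(p,c,z,n=600):
    g=(np.arange(n)-n/2)*0.00025
    X=np.stack(np.broadcast_arrays(c[0]+g[None,:],c[1]-g[:,None],z),-1).reshape(-1,3)
    m=proj(p,X).reshape(n,n,2).astype(np.float32)
    return cv2.remap(p["img"],m[...,0],m[...,1],cv2.INTER_CUBIC),cv2.remap(p["range_z"],m[...,0],m[...,1],cv2.INTER_NEAREST)
def fit(p,c,z=.125):
    im,_=rect(p,c,z); g=cv2.GaussianBlur(cv2.cvtColor(im,cv2.COLOR_BGR2GRAY),(0,0),1.5).astype(np.float32)
    x0,y0=300.,300.
    th=np.radians(np.arange(0,360,1.)); r=np.arange(120,160)
    for _ in range(6):   # outer edge: strongest fall of brightness near r=138 px
        P=cv2.remap(g,(x0+np.outer(np.cos(th),r)).astype(np.float32),(y0-np.outer(np.sin(th),r)).astype(np.float32),1)
        d=-np.diff(P,axis=1); k=d.argmax(1); w=d.max(1)>6
        pts=np.c_[x0+np.cos(th)*(r[k]+.5),y0-np.sin(th)*(r[k]+.5)][w]
        for _ in range(5):
            s=np.linalg.lstsq(np.c_[2*pts,np.ones(len(pts))],(pts**2).sum(1),rcond=None)[0]
            R0=np.sqrt(s[2]+s[:2]@s[:2]); e=np.abs(np.hypot(*(pts-s[:2]).T)-R0); pts=pts[e<max(3,2*np.median(e))]
        x0,y0=s[:2]
    C=np.array([c[0]+(x0-300)*.00025,c[1]-(y0-300)*.00025,z])
    # slots: dark in the band r=25..30 mm -> 102..118 px
    rr=np.arange(102,119); P=cv2.remap(g,(x0+np.outer(np.cos(th),rr)).astype(np.float32),(y0-np.outer(np.sin(th),rr)).astype(np.float32),1).mean(1)
    f=(P+np.roll(P,180))/2; f=f[:180]; 
    k=cv2.blur(np.r_[f,f,f][None],(19,1))[0][180:360]
    return C,R0*.25,len(pts),k.argmin(),f
if __name__=="__main__":
    p=shot("wrist"); c=np.array([.5118,.2593])
    C,r,n,a,f=fit(p,c); print(C,r,n,a); print(np.round(f[a-15:a+16]).astype(int), telemetry.get_obs()["tool_pos"])
    b=[by_range(p,u) for u in proj(p,C+np.array([[.03*np.cos(t),.03*np.sin(t),0] for t in np.arange(0,6.28,.5)]))]; print(np.array([q[2] for q in b if q is not None]))
    t=shot("top"); print(fit(t,C[:2])[:4])
    im,_=rect(p,C,.125); cv2.imwrite("pics/ring2.png",im)
E
python3 ring.py
python3 -c "
from h import *
# pose to look at pack wing with camera
p=shot('wrist'); M=p['T']; off=M[:3,3]-telemetry.get_obs()['tool_pos']
g=np.array([.5435,-.2758,.12]); X=g-M[:3,2]*(.25/-M[2,2])-off; print(X); shift(X)"
```

```text
[0.512  0.2594 0.125 ] 35.6034678414916 330 84
[231 230 228 223 211 190 160 127  99  79  65  57  50  47  46  48  52  55
  57  58  60  67  82 107 140 173 200 216 224 228 230] [0.5037 0.2574 0.4047]
[0.1241 0.1237 0.1245 0.1143 0.1235 0.1238 0.1236 0.1243 0.1234 0.1232
 0.1238 0.1241 0.1237]
(array([0.437 , 0.3344, 0.125 ]), np.float64(0.0), 0, np.int64(10))
[ 0.5425 -0.2753  0.4018]
shift [-0.2145 -0.4891  0.0029] roll 0 cur tool-y yaw deg 70.4698961293603 q6 -0.8892643928630433
  return _methods._mean(a, axis=axis, dtype=dtype,
  ret = ret.dtype.type(ret / rcount)
```

Call:
{"fn": "apply_moves", "kwargs": {"plan": [[0.0854,-0.214,-0.489,0,-0.7],[0.0854,-0.214,-0.489,0,-0.7],[0.0854,-0.214,-0.489,0,-0.7],[0.0854,-0.214,-0.489,0,-0.7],[0.0854,-0.214,-0.489,0,-0.7],[0.0854,-0.214,-0.489,0,-0.7],[0.0854,-0.214,-0.489,0,-0.7],[0.0854,-0.214,-0.489,0,-0.7],[0.0854,-0.214,-0.489,0,-0.7],[0.0854,-0.214,-0.489,0,-0.7],[0.0854,-0.214,-0.489,0,-0.7],[0.0854,-0.214,-0.489,0,-0.7]]}}

```text
t: 3.4
tool_pos: [0.5377, -0.2197, 0.405]
tool_rot: [-0.56, 3.091, -0.0]
contact_force: [0.8, 0.4, 0.4]
opening: 0.0856
grip_force: 0.0
```

```bash
cat > pack.py <<'E'
from h import *
from ring import rect
p=shot("wrist"); print(telemetry.get_obs()["tool_pos"],telemetry.get_obs()["q"])
c=None
for t in ("wing","flange"):
    for r in eyes.tip_of(t,p)[:3]:
        w=at_z(p,r["point"],.118 if t=="wing" else .087); print(t,r["point"],round(r["confidence"],2),w)
c=np.array([.5435,-.275])
im,_=rect(p,c,.126,500); cv2.imwrite("pics/wing.png",im)
# wing top from depth
rz=p["range_z"]; v,u=np.nonzero(rz>0); xy=cv2.undistortPoints(np.c_[u,v].astype(float)[:,None],np.array(p["K"]),np.array(p["dist_coeffs"]))[:,0]
W=(np.c_[xy,np.ones(len(xy))]*rz[v,u][:,None])@p["T"][:3,:3].T+p["T"][:3,3]
near=np.hypot(*(W[:,:2]-c).T)<.06
print("max z",np.percentile(W[near,2],[50,90,99]))
for lo,hi in((.115,.14),(.088,.105)):
    s=W[near&(W[:,2]>lo)&(W[:,2]<hi)]; (cx,cy),(a,b),an=cv2.minAreaRect((s[:,:2]*1e4).astype(np.float32)); print(lo,len(s),cx/1e4,cy/1e4,a/10,b/10,an,np.median(s[:,2]))
E
python3 pack.py
```

```text
[ 0.5376 -0.2257  0.4049] [-0.5242 -0.0472  1.7128 -0.0049  1.4728 -2.4474]
wing [145.6, 126.9] 0.87 [ 0.5299 -0.3855  0.118 ]
wing [268.2, 174.9] 0.81 [ 0.5332 -0.2715  0.118 ]
wing [418.6, 82.1] 0.73 [ 0.4147 -0.1787  0.118 ]
flange [412.0, 83.1] 0.96 [ 0.4112 -0.1761  0.087 ]
flange [271.9, 168.3] 0.75 [ 0.5333 -0.2732  0.087 ]
flange [162.7, 127.7] 0.65 [ 0.5323 -0.3861  0.087 ]
max z [0.3035 0.3233 0.33  ]
0.115 905 0.535761279296875 -0.2738681396484375 47.35408020019531 14.69552001953125 17.007532119750977 0.12448915051881107
0.088 2136 0.534918603515625 -0.2738406005859375 59.844000244140624 61.63956909179687 6.898236274719238 0.0938874488736797
```

View pics/wing.png

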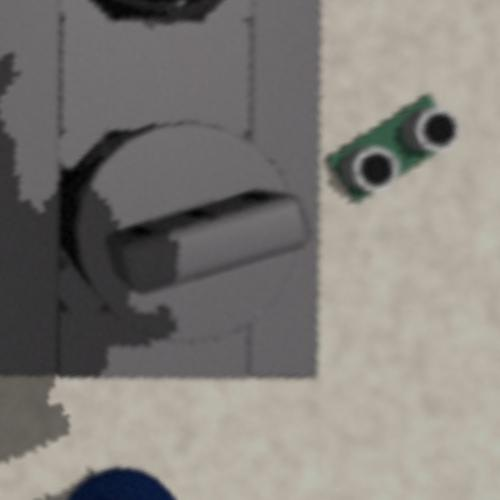

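```bash
python3 -c "
from h import *
shift([.5357,-.2738,.335],np.radians(107))"
```

```text
shift [ 0.0204 -0.0494  0.0695] roll 0.0574 cur tool-y yaw deg 110.28907642289602 q6 -2.441949896637815
```

Call:
{"fn": "apply_moves", "kwargs": {"plan": [[0.0854,0.02,-0.049,0.03,0.057],[0.0854,0.02,-0.049,0.07,0.057],[0.0854,0.02,-0.049,0.07,0.057],[0.0854,0.02,-0.049,0.07,0.057],[0.0854,0.02,-0.049,0.07,0.057],[0.0854,0.02,-0.049,0.07,0.057],[0.0854,0.02,-0.049,0.07,0.057]]}}

```text
t: 4.13
tool_pos: [0.5371, -0.2706, 0.3375]
tool_rot: [-0.472, 3.103, -0.004]
contact_force: [-0.6, 0.6, 0.2]
opening: 0.0856
grip_force: 0.0
```

```bash
python3 pack.py; python3 -c "
from h import *
shift([.5357,-.2738,.2727],np.radians(107))"
```

```text
[ 0.537  -0.2707  0.3373] [-0.5907  0.0462  1.7342  0.0001  1.3572 -2.4632]
wing [316.7, 220.9] 0.92 [ 0.5351 -0.2745  0.118 ]
wing [516.9, 91.4] 0.84 [ 0.416  -0.1805  0.118 ]
wing [159.0, 163.9] 0.68 [ 0.5279 -0.3861  0.118 ]
flange [319.9, 205.8] 0.85 [ 0.5334 -0.2729  0.087 ]
flange [177.9, 156.1] 0.79 [ 0.5277 -0.3882  0.087 ]
flange [361.4, 195.0] 0.45 [ 0.5152 -0.2444  0.087 ]
max z [0.2354 0.2564 0.2628]
0.115 1417 0.535224365234375 -0.27397001953125 47.77879333496094 14.092361450195312 16.480749130249023 0.12454951186675348
0.088 3579 0.53444130859375 -0.2740523681640625 60.862603759765626 62.294622802734374 16.79662322998047 0.09383619092354975
shift [ 0.0019 -0.0023  0.0639] roll 0.0044 cur tool-y yaw deg 107.25464242037121 q6 -2.4632836288722504
```

Call:
{"fn": "apply_moves", "kwargs": {"newtons": 60, "plan": [[0.0854,0.0024,-0.0023,0.03,0.013],[0.0854,0.0024,-0.0023,0.055,0.013],[0.0854,0.0024,-0.0023,0.064,0.013],[0.0854,0.0024,-0.0023,0.064,0.013],[0.005,0.0024,-0.0023,0.064,0.013],[0.005,0.0024,-0.0023,0.064,0.013],[0.005,0.0024,-0.0023,0.064,0.013],[0.005,0.0024,-0.0023,0.064,0.013],[0.005,0.0024,-0.0023,0.064,0.013],[0.005,0.0024,-0.0023,0.064,0.013],[0.005,0.0024,-0.0023,0.064,0.013],[0.005,0.0024,-0.0023,0.064,0.013]]}}

```text
t: 5.28
tool_pos: [0.5349, -0.2745, 0.2717]
tool_rot: [-0.449, 3.108, -0.002]
contact_force: [-0.5, -0.9, 3.8]
opening: 0.013
grip_force: 59.3
```

```bash
python3 -c "
from h import *
print(telemetry.get_obs())"
```

```text
{'t': 5.2833, 'q': array([-0.598 ,  0.1134,  1.7796,  0.0001,  1.2471, -2.456 ]), 'dq': array([ 0.0015, -0.0009, -0.0002,  0.0003, -0.0006,  0.0001]), 'effort': array([ -0.1393, -36.7082, -31.9949,  -0.0545,  -0.0873,  -0.0004]), 'tool_pos': array([ 0.5349, -0.2745,  0.2717]), 'tool_rot': array([-0.4494,  3.1081, -0.0016]), 'contact_force': array([-0.4585, -0.9096,  3.7973]), 'wrist_torque': array([ 0.0467,  0.0432, -0.0573]), 'grip_force': 59.25431191921234, 'opening': 0.013021622722997667}
```

Call:
{"fn": "apply_moves", "kwargs": {"newtons": 80, "plan": [[0.005,0,0,-0.01,0],[0.005,0,0,-0.025,0],[0.005,0,0,-0.045,0],[0.005,0,0,-0.07,0],[0.005,0,0,-0.105,0],[0.005,0,0,-0.14,0],[0.005,0,0,-0.165,0],[0.005,0,0,-0.165,0],[0.005,0,0,-0.165,0]]}}

```text
t: 6.03
tool_pos: [0.5346, -0.2743, 0.437]
tool_rot: [-0.449, 3.108, -0.003]
contact_force: [-0.2, 0.1, -3.4]
opening: 0.0128
grip_force: 78.7
```

```bash
python3 -c "
from h import *
o=telemetry.get_obs();print(o['contact_force'],o['wrist_torque'],o['opening'],o['grip_force'])
p=shot('wrist'); cv2.imwrite('pics/held.png',p['img'])
shift([.512,.2594,.43],np.radians(174.2))"
```

```text
[-0.2374  0.1023 -3.4017] [0.0187 0.0146 0.0478] 0.012763932131171163 78.66673350334167
shift [-0.1298  0.518   0.0049] roll -1.1824 cur tool-y yaw deg 106.45577903351263 q6 -2.4559485519096635
```

View pics/held.png

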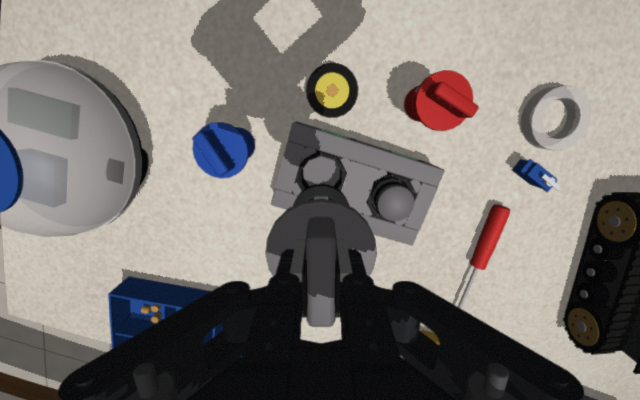

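Call:
{"fn": "apply_moves", "kwargs": {"plan": [[0.005,-0.01,0.035,0,-0.1],[0.005,-0.02,0.076,0,-0.2],[0.005,-0.03,0.117,0,-0.3],[0.005,-0.04,0.158,0,-0.4],[0.005,-0.05,0.199,0,-0.5],[0.005,-0.06,0.24,0,-0.6],[0.005,-0.07,0.28,0,-0.7],[0.005,-0.08,0.32,0,-0.8],[0.005,-0.09,0.36,0,-0.9],[0.005,-0.1,0.4,0,-1.0],[0.005,-0.11,0.44,0,-1.1],[0.005,-0.12,0.47,0,-1.182]]}}

```text
t: 7.08
tool_pos: [0.515, 0.2131, 0.4316]
tool_rot: [2.11, -2.321, -0.006]
contact_force: [1.2, -0.2, -2.3]
opening: 0.0125
grip_force: 79.4
```

```bash
python3 -c "
from h import *
shot('wrist');shot('wrist');shot('wrist')
shift([.512,.2594,.43],np.radians(174.2)); print(telemetry.get_obs())"
```

```text
shift [-0.0464  0.0081  0.0015] roll 0.0035 cur tool-y yaw deg 174.4030538843826 q6 -2.786573779405823
{'t': 7.2333, 'q': array([ 0.2573, -0.121 ,  1.7378, -0.0001,  1.5317, -2.7866]), 'dq': array([-0.0542, -0.0187,  0.0064, -0.0208,  0.0071,  0.0057]), 'effort': array([  1.5456, -34.1335, -40.0605,   0.2473,  -0.0403,  -0.0301]), 'tool_pos': array([0.5156, 0.2124, 0.4315]), 'tool_rot': array([ 2.1061, -2.3226, -0.0049]), 'contact_force': array([-0.7921,  0.6928, -2.9241]), 'wrist_torque': array([-0.0784,  0.0366,  0.0484]), 'grip_force': 79.32046294212341, 'opening': 0.012709738520776382}
```

Call:
{"fn": "apply_moves", "kwargs": {"plan": [[0.005,-0.04,0.008,0,0.0035],[0.005,-0.08,0.008,0,0.0035],[0.005,-0.11,0.008,0,0.0035],[0.005,-0.12,0.008,0,0.0035],[0.005,-0.12,0.008,0,0.0035],[0.005,-0.12,0.008,0,0.0035],[0.005,-0.12,0.008,0,0.0035]]}}

```text
t: 7.82
tool_pos: [0.5209, 0.3291, 0.4343]
tool_rot: [2.098, -2.335, 0.0]
contact_force: [0.1, -0.3, -2.4]
opening: 0.0125
grip_force: 79.4
```

Run:
```python
from h import *
from ring import *
shot("wrist");p=shot("wrist"); o=telemetry.get_obs(); print(o["tool_pos"])
C,r,n,a,f=fit(p,np.array([.512,.2594])); print("ring",C,r,n,a,np.round(f[a-13:a+14]))
rz=p["range_z"]; v,u=np.nonzero(rz>0); xy=cv2.undistortPoints(np.c_[u,v].astype(float)[:,None],np.array(p["K"]),np.array(p["dist_coeffs"]))[:,0]
P=np.c_[xy,np.ones(len(xy))]*rz[v,u][:,None]; H=np.array(p["hand_eye"]); P=P@H[:3,:3].T+H[:3,3]
s=P[(np.hypot(P[:,0],P[:,1])<.045)&(P[:,2]>.168)&(P[:,2]<.19)]
print(len(s),np.histogram(s[:,2],8))
fl=s[(s[:,2]>.172)]; hull=cv2.convexHull((fl[:,:2]*1e4).astype(np.float32))[:,0]/1e4
print("hull x",hull[:,0].min(),hull[:,0].max(),"y",hull[:,1].min(),hull[:,1].max(),"circ",cv2.minEnclosingCircle((hull*1e4).astype(np.float32)))
w=P[(np.abs(P[:,0])<.04)&(np.abs(P[:,1])<.01)&(P[:,2]>.14)&(P[:,2]<.155)]; print("wing",w.min(0),w.max(0))
im,_=rect(p,C,.125,500); big=np.hstack([im[:,:400],p["img"][:400,120:520][:400]]) if False else None
cv2.imwrite("pics/held2.png",p["img"]); cv2.imwrite("pics/ring3.png",im)
```

```text
[0.5209 0.3291 0.4352]
ring [0.5128 0.2593 0.125 ] 35.60551375170517 357 84 [183. 180. 170. 146. 114.  82.  60.  50.  48.  49.  49.  50.  51.  52.
  52.  52.  51.  50.  49.  50.  55.  70.  95. 128. 157. 176. 183.]
4036 (array([  80,   41,   31,  103, 3339,  290,   98,   54]), array([0.168 , 0.1702, 0.1723, 0.1745, 0.1767, 0.1789, 0.181 , 0.1832,
       0.1854]))
hull x -0.014690828 0.030304642 y -0.030979324 0.031775806 circ ((-10.683517456054688, 2.5260467529296875), 315.9338684082031)
wing [-0.0255 -0.01    0.1401] [0.0229 0.01   0.155 ]
```

View pics/held2.png

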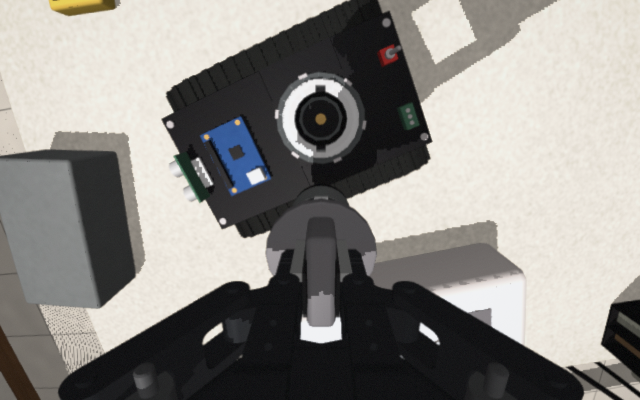

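```bash
python3 -c "
from h import *
shift([.513,.2587,.400],np.radians(174.3))"
```

```text
shift [0.0709 0.0003 0.0352] roll -0.0076 cur tool-y yaw deg 173.86222102269844 q6 -2.5915944304638665
```

Call:
{"fn": "apply_moves", "kwargs": {"plan": [[0.005,0.03,0.0003,0,-0.0076],[0.005,0.06,0.0003,0.01,-0.0076],[0.005,0.071,0.0003,0.025,-0.0076],[0.005,0.071,0.0003,0.035,-0.0076],[0.005,0.071,0.0003,0.035,-0.0076],[0.005,0.071,0.0003,0.035,-0.0076],[0.005,0.071,0.0003,0.035,-0.0076]]}}

```text
t: 8.5
tool_pos: [0.5132, 0.2604, 0.4015]
tool_rot: [-2.11, 2.326, -0.0]
contact_force: [-0.8, 0.4, -2.9]
opening: 0.0128
grip_force: 79.3
```

```bash
python3 -c "
from h import *
shot('wrist');shift([.513,.2587,.330],np.radians(174.3)); o=telemetry.get_obs(); print(o['tool_pos'],o['contact_force'],o['wrist_torque'])"
```

```text
shift [0.002  0.0002 0.0718] roll 0.0026 cur tool-y yaw deg 174.44811121154055 q6 -2.7042030961365437
[0.5132 0.2606 0.4018] [ 0.7328  0.5298 -2.7261] [-0.0073 -0.0076 -0.0495]
```

Call:
{"fn": "apply_moves", "kwargs": {"plan": [[0.005,0.002,0.0002,0,0.0026],[0.005,0.002,0.0002,0.008,0.0026],[0.005,0.002,0.0002,0.014,0.0026],[0.005,0.002,0.0002,0.018,0.0026],[0.005,0.002,0.0002,0.022,0.0026],[0.005,0.002,0.0002,0.025,0.0026],[0.005,0.002,0.0002,0.025,0.0026]]}}

```text
t: 9.13
tool_pos: [0.5124, 0.258, 0.3744]
tool_rot: [2.106, -2.328, -0.001]
contact_force: [-0.0, 0.3, -4.0]
opening: 0.0127
grip_force: 79.4
```

Call:
{"fn": "apply_moves", "kwargs": {"plan": [[0.005,0,0,0.008,0],[0.005,0,0,0.016,0],[0.005,0,0,0.024,0],[0.005,0,0,0.031,0],[0.005,0,0,0.038,0],[0.005,0,0,0.043,0],[0.005,0,0,0.046,0],[0.005,0,0,0.046,0]]}}

```text
t: 9.8
tool_pos: [0.5124, 0.2579, 0.3286]
tool_rot: [2.106, -2.329, -0.001]
contact_force: [-0.7, 0.6, -4.5]
opening: 0.0125
grip_force: 79.4
```

```bash
python3 -c "
from h import *
shift([.513,.2587,.330],np.radians(174.3)); o=telemetry.get_obs(); print(o['tool_pos'],o['contact_force'],o['wrist_torque'])"
```

```text
shift [-0.0008 -0.0005 -0.0014] roll -0.0006 cur tool-y yaw deg 174.2648054940501 q6 -2.7047954634890616
[0.5124 0.2579 0.3286] [-0.6655  0.5732 -4.5033] [0.0008 0.0237 0.045 ]
```

Call:
{"fn": "apply_moves", "kwargs": {"plan": [[0.005,0,0,0.001,0],[0.005,0,0,0.002,0],[0.005,0,0,0.003,0],[0.005,0,0,0.004,0],[0.005,0,0,0.005,0],[0.005,0,0,0.0055,0],[0.005,0,0,0.006,0],[0.005,0,0,0.006,0]]}}

```text
t: 10.47
tool_pos: [0.5126, 0.258, 0.3236]
tool_rot: [2.107, -2.33, -0.0]
contact_force: [0.1, 0.2, -3.3]
opening: 0.0124
grip_force: 79.4
```

Call:
{"fn": "apply_moves", "kwargs": {"plan": [[0.005,0,0,0.0005,0],[0.005,0,0,0.001,0],[0.005,0,0,0.0015,0],[0.005,0,0,0.0015,0]]}}

```text
t: 10.8
tool_pos: [0.5127, 0.258, 0.3222]
tool_rot: [-2.107, 2.33, -0.0]
contact_force: [0.5, -0.1, -2.7]
opening: 0.0128
grip_force: 79.4
```

Call:
{"fn": "apply_moves", "kwargs": {"plan": [[0.005,0,0,0.0005,0],[0.005,0,0,0.001,0],[0.005,0,0,0.0015,0],[0.005,0,0,0.002,0],[0.005,0,0,0.002,0]]}}

```text
t: 11.22
tool_pos: [0.5127, 0.258, 0.3201]
tool_rot: [-2.107, 2.33, -0.0]
contact_force: [1.5, 0.7, -3.1]
opening: 0.0126
grip_force: 79.4
```

Call:
{"fn": "apply_moves", "kwargs": {"plan": [[0.005,0,0,0.0005,0],[0.005,0,0,0.001,0],[0.005,0,0,0.0015,0],[0.005,0,0,0.002,0],[0.005,0,0,0.002,0]]}}

```text
t: 11.63
tool_pos: [0.5127, 0.2581, 0.3184]
tool_rot: [-2.107, 2.33, -0.0]
contact_force: [0.6, 0.1, -2.2]
opening: 0.0131
grip_force: 79.7
```

Call:
{"fn": "apply_moves", "kwargs": {"plan": [[0.005,0,0,0.001,0],[0.005,0,0,0.002,0],[0.005,0,0,0.003,0],[0.005,0,0,0.004,0],[0.005,0,0,0.004,0]]}}

```text
t: 12.05
tool_pos: [0.5127, 0.2581, 0.3146]
tool_rot: [-2.107, 2.329, -0.0]
contact_force: [0.2, -1.3, 1.6]
opening: 0.0127
grip_force: 80.2
```

Call:
{"fn": "apply_moves", "kwargs": {"plan": [[0.005,0,0,0.001,0],[0.005,0,0,0.002,0],[0.005,0,0,0.003,0],[0.005,0,0,0.004,0],[0.005,0,0,0.0045,0],[0.005,0,0,0.0045,0]]}}

```text
t: 12.55
tool_pos: [0.5128, 0.2581, 0.3103]
tool_rot: [-2.107, 2.329, -0.0]
contact_force: [-1.8, -0.8, 5.8]
opening: 0.0123
grip_force: 80.6
```

```bash
python3 -c "
from h import *
o=telemetry.get_obs(); print(o['tool_pos'],o['contact_force'],o['wrist_torque'],o['q'][5])"
```

```text
[0.5128 0.2581 0.3103] [-1.7552 -0.8376  5.7956] [-0.2535  0.31    0.0626] -2.704724030564374
```

Call:
{"fn": "apply_moves", "kwargs": {"plan": [[0.005,0,0,0,0.04],[0.005,0,0,0,0.08],[0.005,0,0,0,0.12],[0.005,0,0,0,0.16],[0.005,0,0,0,0.2],[0.005,0,0,0,0.2]]}}

```text
t: 13.05
tool_pos: [0.5129, 0.2583, 0.3106]
tool_rot: [-1.862, 2.528, -0.0]
contact_force: [-1.0, -1.1, 5.2]
opening: 0.0128
grip_force: 80.7
```

```bash
python3 -c "
from h import *
o=telemetry.get_obs(); print(o['tool_pos'],o['contact_force'],o['wrist_torque'],o['q'][5]); shift([.513,.2585,.31])"
```

```text
[0.5129 0.2583 0.3106] [-0.9562 -1.0507  5.1924] [-0.056   0.1848 -0.0934] -2.503440937993462
shift [-0.0002 -0.      0.0006] roll 0 cur tool-y yaw deg 162.73160435272823 q6 -2.503440937993462
```

Call:
{"fn": "apply_moves", "kwargs": {"plan": [[0.005,0,0,0,0.06],[0.005,0,0,0,0.12],[0.005,0,0,0,0.18],[0.005,0,0,0,0.24],[0.005,0,0,0,0.3],[0.005,0,0,0,0.36],[0.005,0,0,0,0.42],[0.005,0,0,0,0.48],[0.005,0,0,0,0.53],[0.005,0,0,0,0.58],[0.005,0,0,0,0.58]]}}

```text
t: 13.97
tool_pos: [0.513, 0.2584, 0.3107]
tool_rot: [-1.06, 2.955, 0.001]
contact_force: [-0.3, -0.4, 4.9]
opening: 0.0126
grip_force: 80.7
```

```bash
python3 -c "
from h import *
o=telemetry.get_obs(); print(o['tool_pos'],o['contact_force'],o['wrist_torque'],o['q'][5])"
```

```text
[0.513  0.2584 0.3107] [-0.2789 -0.3592  4.8594] [ 0.0091  0.1147 -0.1168] -1.923016057821665
```

Call:
{"fn": "apply_moves", "kwargs": {"plan": [[0.005,0,0,0,0.025],[0.005,0,0,0,0.05],[0.005,0,0,0,0.075],[0.005,0,0,0,0.075]]}}

```text
t: 14.3
tool_pos: [0.513, 0.2584, 0.3107]
tool_rot: [-0.95, 2.992, 0.001]
contact_force: [-0.3, -0.3, 5.3]
opening: 0.013
grip_force: 80.7
```

```bash
python3 -c "
from h import *
o=telemetry.get_obs(); print(o['tool_pos'],o['contact_force'],o['wrist_torque'],o['q'][5])"
```

```text
[0.513  0.2584 0.3107] [-0.2911 -0.2557  5.2614] [ 0.0365  0.0902 -0.0694] -1.848865894853632
```

Call:
{"fn": "apply_moves", "kwargs": {"plan": [[0.005,0,0,0,0.015],[0.005,0,0,0,0.03],[0.005,0,0,0,0.03]]}}

```text
t: 14.55
tool_pos: [0.513, 0.2584, 0.3107]
tool_rot: [-0.906, 3.006, 0.001]
contact_force: [-0.9, 0.1, 4.1]
opening: 0.0124
grip_force: 80.7
```

```bash
python3 -c "
from h import *
o=telemetry.get_obs(); print(o['tool_pos'],o['contact_force'],o['wrist_torque'],o['q'][5])"
```

```text
[0.513  0.2584 0.3107] [-0.9095  0.1138  4.1375] [ 0.0439  0.0699 -0.0084] -1.8192905511589887
```

Call:
{"fn": "apply_moves", "kwargs": {"plan": [[0.005,0,0,0,0.01],[0.005,0,0,0,0.02],[0.005,0,0,0,0.03],[0.005,0,0,0,0.03]]}}

```text
t: 14.88
tool_pos: [0.5129, 0.2586, 0.3107]
tool_rot: [-0.862, 3.019, 0.002]
contact_force: [-1.0, 1.6, 5.1]
opening: 0.0127
grip_force: 80.7
```

```bash
python3 -c "
from h import *
o=telemetry.get_obs(); print(o['tool_pos'],o['contact_force'],o['wrist_torque'],o['q'][5])"
```

```text
[0.5129 0.2586 0.3107] [-1.0493  1.5573  5.1426] [0.1096 0.1391 0.1854] -1.790064967427307
```

Call:
{"fn": "apply_moves", "kwargs": {"plan": [[0.005,0,0,-0.001,0],[0.005,0,0,-0.002,0],[0.005,0,0,-0.003,0],[0.005,0,0,-0.003,0]]}}

```text
t: 15.22
tool_pos: [0.5127, 0.2584, 0.3127]
tool_rot: [-0.862, 3.02, 0.002]
contact_force: [1.6, 4.4, 0.8]
opening: 0.0123
grip_force: 79.9
```

```bash
python3 -c "
from h import *
o=telemetry.get_obs(); print(o['tool_pos'],o['contact_force'],o['wrist_torque'],o['q'][5])"
```

```text
[0.5127 0.2584 0.3127] [1.557  4.3846 0.7578] [ 0.7098 -0.4272  0.2006] -1.7899670855829315
```

Call:
{"fn": "apply_moves", "kwargs": {"plan": [[0.005,0,0,-0.0005,0],[0.005,0,0,-0.001,0],[0.005,0,0,-0.001,0]]}}

```text
t: 15.47
tool_pos: [0.5126, 0.2583, 0.3134]
tool_rot: [-0.862, 3.02, 0.002]
contact_force: [2.7, 4.8, -1.1]
opening: 0.0129
grip_force: 79.8
```

```bash
python3 -c "
from h import *
o=telemetry.get_obs(); print(o['tool_pos'],o['contact_force'],o['wrist_torque'],o['q'][5])"
```

```text
[0.5126 0.2583 0.3134] [ 2.6613  4.7762 -1.1209] [ 0.9558 -0.4815  0.2143] -1.7898827501017793
```

Call:
{"fn": "apply_moves", "kwargs": {"newtons": 20, "plan": [[0.012,0,0,0,0],[0.016,0,0,0,0],[0.03,0,0,0,0],[0.05,0,0,0,0],[0.05,0,0,0,0],[0.05,0,0,0,0],[0.05,0,0,0,0]]}}

```text
t: 16.05
tool_pos: [0.5125, 0.2579, 0.3135]
tool_rot: [0.861, -3.021, 0.0]
contact_force: [-0.4, -0.2, 0.2]
opening: 0.0501
grip_force: 0.0
```

Call:
{"fn": "apply_moves", "kwargs": {"plan": [[0.05,0,0,-0.01,0],[0.05,0,0,-0.03,0],[0.05,0,0,-0.06,0],[0.05,0,0,-0.09,0],[0.05,0,0,-0.12,0],[0.05,0,0,-0.12,0],[0.05,0,0,-0.12,0],[0.05,0,0,-0.12,0]]}}

```text
t: 16.72
tool_pos: [0.5125, 0.258, 0.434]
tool_rot: [-0.862, 3.021, -0.0]
contact_force: [-0.4, -1.1, -0.1]
opening: 0.05
grip_force: 0.0
```

Run:
```python
from h import *
from ring import rect
o=telemetry.get_obs(); print(o["t"],o["tool_pos"],o["contact_force"])
shot("wrist");p=shot("wrist"); c=np.array([.512,.2594])
rz=p["range_z"]; v,u=np.nonzero(rz>0); xy=cv2.undistortPoints(np.c_[u,v].astype(float)[:,None],np.array(p["K"]),np.array(p["dist_coeffs"]))[:,0]
W=(np.c_[xy,np.ones(len(xy))]*rz[v,u][:,None])@p["T"][:3,:3].T+p["T"][:3,3]
d=np.hypot(*(W[:,:2]-c).T)
s=W[(d<.04)&(W[:,2]>.155)&(W[:,2]<.19)]; (cx,cy),ab,an=cv2.minAreaRect((s[:,:2]*1e4).astype(np.float32)); print("wing",cx/1e4,cy/1e4,ab,an,"top",np.percentile(s[:,2],[50,90]),"exp .168")
s=W[(d<.03)&(W[:,2]>.126)&(W[:,2]<.148)]
A=np.linalg.lstsq(np.c_[s[:,:2]-c,np.ones(len(s))],s[:,2],rcond=None)[0]; print("flange top plane",A,"exp .137")
im,_=rect(p,c,.137,500); cv2.imwrite("pics/end.png",np.hstack([im,p["img"][:,180:480][:400].repeat(1,0) if False else im[:, :0]]))
```

```text
16.7167 [0.5125 0.258  0.434 ] [-0.4244 -1.0623 -0.1019]
wing 0.512558837890625 0.2587905517578125 (466.20855712890625, 141.4318084716797) 32.28493881225586 top [0.1665 0.1675] exp .168
flange top plane [-0.0048 -0.0027  0.1359] exp .137
```

View pics/end.png

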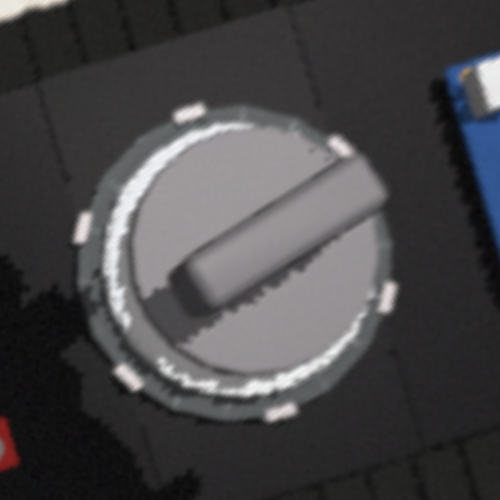

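The picture shows the pack sitting level in the ring, with the wing at 32°, 52° clockwise of the slots. Allowing for the depth camera's 1 mm low reading, the flange is at the locked 4 mm height, and the gripper is clear.

```bash
python3 -c "
from h import *
print(ctrl.finish_job())"
```

```text
the job is handed in; nothing more can be done
None
```

The winged black pack is out of the charger and locked in the rover's battery well, turned clockwise to the stop and still at locked height after I let go; the job was handed in about 17 s in.

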